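Take the socket off the safety hook

TASK

The laminated socket has finished drying: take it off the stand's safety hook and stand it upright, brim down, inside the shallow tray, gently, and let go of it. The hook has a sprung keeper: hold the socket by its stirrup and press the keeper open with the stirrup's bar (not with the gripper) until the bar is clear of the beak, then lift it over the beak and off without forcing the keeper or the beak. Leave the other things on the bench where they are.

Things in the scene. Friction and masses are not known exactly. Their poses are not given: they have to be found in the camera images.
- stand: the drying stand, fixed to the bench: base plate 200 x 130 x 10 mm, column (axis at x = 115 mm) and, held out from it, a steel safety hook 14 mm thick in y whose seat's top is 265 mm above the bench; highest point 305 mm. Origin on the bench; z up; x level from the hook's open front towards the column, y across the hook, which lies in the plane y = 0. The hook's own place is not measured
- hook_clamp (a point): the clamp on the stand's arm, 278 mm above the bench; axes as stand. The hook slides in it and was set by hand: the inner face of the hook's front wall is 75 mm before this point in x, give or take 8 mm. From that face, in x: the beak (nose over the bar, 10 mm thick, underside 16 mm above the seat) ends at 18; the keeper shut lets the bar's centre lie at 5 to 15; the shank begins at 32
- column_top (a point): top of the column, axes as stand. How the keeper works: a steel plate hinged on the shank hangs down and forward behind the bar. Pressed back by the bar (in +x) it pushes back with about 3.5 N from first touch, 5.5 N when flat on the shank (hard stop), 9 N as the bar rises past it; over about 10 N bends it. At the stop the bar is 2 mm clear of the beak; 2 mm less and it catches. Over about 10 N bends the beak
- stirrup (a point): centre of the square crossbar (10 x 10 mm, along y) of the steel stirrup on the hanging socket; the bar lies on the hook's seat with 6 mm of room below the beak. Two flat legs, 56 mm wide over all (each 16 mm in x, 8 mm in y, 40 mm apart, the hook between them), reach from 6 mm above to 60 mm below the bar's centre, where a cross-plate begins. To pass over the beak it must rise 26 to 38 mm. z up
- brim (a point): centre of the brim (open lower end) of the same hanging socket, on its axis 228 mm below the bar's centre; axes as stirrup. The socket is a grey laminated cup, brim down, 150 mm high without the stirrup, at most 119 mm across; the brim is level when it stands
- socket: the same hanging socket with its stirrup, 0.4 to 0.7 kg; origin and axes as brim
- tray: the shallow grey plastic tray, fixed to the bench: 168 x 168 mm outside, 28 mm high, walls and floor 5 mm; origin under its centre, its sides along its x and y
- tall_socket: a tall grey socket standing brim up on a small round foot, 212 mm high, about 120 mm across; origin under its centre
- short_socket: a short black socket standing brim up, 162 mm high, about 105 mm across; origin under its centre
- jar: a white screw jar, 64 mm across, 85 mm high; origin under its centre
- tube: an aluminium shin tube lying on the bench with a dark clamp block at each end, 190 mm long, 38 mm high; origin under its middle, x along it
- adapter: a small steel pyramid adapter, 46 x 46 mm, 29 mm high; origin under its centre
- driver: a screwdriver lying on the bench, 190 mm long; origin under its middle, x along it
- tape: a roll of tape lying flat, 96 mm across, 24 mm high; origin under its centre
- foot: a black prosthetic foot, about 210 mm long, 91 mm high with its steel boss; origin under it, x towards the toes

How it is judged:
On the way, in this order (a step that is already met when the one before it is completed fails the run):
1. the keeper is pressed open by the stirrup's bar while the bar is still low in the hook (value of joint keeper above 0.22 rad and z of stirrup in the frame of stand below 0.278 m), for 0.1 s.
2. the stirrup is off the hook, in front of the beak and still raised (x of stirrup in the frame of stand below -0.04 m and z of brim in the frame of stand above 0.03 m and contact force between socket and hook below 0.1 N), for 0.1 s.
At the end, for the whole second after the job is handed in: The socket stands released and at rest in the tray: its brim flat on the tray's floor (within 4 mm), its axis within 30 mm of the tray's centre along each side, leaning less than 0.06 rad (x of brim in the frame of tray between -0.03 and 0.03 m and y of brim in the frame of tray between -0.03 and 0.03 m and z of brim in the frame of tray between 0.002 and 0.009 m and angle between brim's own z axis and vertical below 0.06 rad and distance of brim from where it was at the start of the episode above 0.05 m and linear speed of socket below 0.02 m/s); the robot touches nothing.
It fails at once if the hook is forced: more than 11 N between the socket and the keeper, or between the socket and the beak (contact force between socket and keeper_c0 above 11 N or contact force between socket and hook_c5 above 11 N).
It fails at once if the gripper or arm pushes the hook, its keeper or the stand (more than 2 N) (contact force between any of the fingers, the arm and hook above 2 N or contact force between any of the fingers, the arm and stand above 2 N).
It fails at once if the socket is set down hard: more than 40 N on the tray (contact force between socket and tray above 40 N).
It fails at once if the socket is tipped by more than 0.4 rad (angle between brim's own z axis and vertical above 0.4 rad).
It fails at once if another thing on the bench is moved by more than 20 mm (distance of any of tall_socket, short_socket, jar, tube, adapter, driver, tape, foot from where it was at the start of the episode above 0.02 m).
It also fails if it takes over 72 s, if anything falls off the work surface, if the arm or the gripper's body presses on something with over 40 N, if the wrist force passes 120 N, or if a joint passes its speed limit or range.

ROBOT

A 6-joint arm with a two-finger parallel gripper is mounted at the origin on the work surface. World frame = base frame: x ahead of the robot, y to its left, z up, the work surface at z = 0. Lengths are in m, angles in rad, forces in N, time in s.
With the tool pointing down it reaches from about 0.25 to 0.8 m from the base axis. Payload 3.9 kg.
Tool frame: the origin (TCP) lies midway between the tips of the shut fingers; the grasp point (between the pads) lies 19 mm behind it; z points along the fingers, y is the line along which they close (so a half turn about z gives the same grasp; the last joint's range is limited). The gripper opens to 85 mm and grips with 20 to 120 N. Pads are 22 mm wide; open, the fingers measure 114 mm over their backs; the gripper's body (76 mm by 85 mm) begins 54 mm behind the grasp point. The pads swing forward as they close: fully open they stand 13 mm farther back than shut.
Start: joints at [1.213, 0.26, -0.138, 1.173, 0, 1.571], TCP at [0.184, 0.492, 0.193] pointing down, gripper open.
Joint ranges: [-2.78, 2.78], [-0.83, 1.72], [-1.28, 1.37], [-1.9, 2.12], [-1.57, 1.48], [-3.14, 3.14]. Speed limits (rad/s): [2.57, 2.57, 3.14, 3.14, 3.14, 3.14].

INTERFACE

Orientations are given as a unit quaternion [w, x, y, z].
In Python, from workcell import arm gives the robot as it stands.
- The arm moves only by the tool apply_moves, never from a script. Its argument "deltas" is a list of rows, each an object of numbers: "dx", "dy", "dz": the shift along the tool's x, y, z in cm; "roll": the turn about the tool's z in rad. In form: [{"dx": .., "dy": .., "dz": .., "roll": ..}, ...]. A call has 1 to 8 rows; each row is the pose to reach, as a shift and turn from the pose commanded when the call began, along the tool's axes at that moment; what a row does not reach only later rows make up. A row lasts 1/8 s, in which the tool goes at most 62.5 mm and 10.7 degrees, less where a joint would pass 70% of its speed; a pose out of reach is approached as far as the arm can. A call with a gripper value outside its range is refused whole. "jaw" is the closure, from 0 (fully open) to 1 (shut), set as the call begins (left out, the last holds). The fingers move at their own pace and stop on an object; the grip force is fixed at half the most. Time passes only in rows, so rows that repeat a pose let the fingers close. It gives the time, the measured TCP pose, the force, the opening and the grip force at its end, in the units of the state.
- arm.get_obs(): the state, without advancing time (a new reading comes with each control period).
- arm.grab_frame(name): name is "scene" or "top" or "wrist"; returns (picture, depth): 384x512x3 uint8, red, green, blue; 384x512 float32, m along the optical axis (not along the pixel's ray), 0 where there is no reading.
- arm.get_calibration(name): a dict with "vfov" (degrees; the focal length in pixels is half the picture's height over the tangent of half this angle, whatever the lens; pixels are square), "cx", "cy" (the principal point, pixels), "extrinsics" (4x4, takes a point from camera to world coordinates). Camera axes: x right, y down, z forward; pixel columns grow to the right and rows downward; lengths in m; the calibration is good to about 2 mm. A picture is of the moment at which its call begins: read the wrist's pose just before it. get_calibration takes no time and is no camera call; for the wrist camera it gives the pose at the moment of the call.
- arm.close_job(): hands the job in; it is judged then, once.
The state is a dict: "t": time; "qpos": joint angles; "qd": joint speeds; "tau": joint torques, N m; "eef_pos": TCP position; "eef_rot": TCP orientation; "contact_force": force on the tool from outside, world axes, zero at the start; "torque": the same for the moment, N m; "width": finger opening in m; "grasp_force": force on a finger pad.
Only numpy, scipy, OpenCV 4.12 (cv2) and the standard library are available. Lean on these libraries where they do the work, as an engineer would, in place of code of your own. Each camera call takes 0.05 s, during which the arm holds its last target. There are 200 camera calls.

## Working session

There is one attempt and no reset: what is moved stays moved. The work goes in short steps, Python scripts to look and compute and a tool call to move; the robot and the scene stay as the last step left them, time stands still between calls to the robot, and variables do not carry over. Pictures are saved under pics/ and viewed, at most 10 in all, crops included, and the job is handed in when it is done.

Besides the shell and the picture viewer there is one more tool, called after ">>>" as name(argument=value, ...), one argument or row to a line, values as JSON. apply_moves: Moves the arm, as the interface text tells. Its arguments: {"type":"object","properties":{"deltas":{"type":"array"},"jaw":{"type":"number"}},"required":["deltas"]}

```bash
mkdir -p pics; cat > h.py <<'E'
import numpy as np, cv2
from workcell import arm
def cam(n):
    p,d=arm.grab_frame(n); c=arm.get_calibration(n)
    np.savez('%s.npz'%n,p=p,d=d,E=np.array(c['extrinsics']),f=192/np.tan(np.radians(c['vfov'])/2),cx=c['cx'],cy=c['cy'])
    return load(n)
def load(n): return dict(np.load('%s.npz'%n))
def cloud(s):
    v,u=np.mgrid[:384,:512]; d=s['d']
    P=np.stack([(u-s['cx'])/s['f']*d,(v-s['cy'])/s['f']*d,d],-1)
    W=P@s['E'][:3,:3].T+s['E'][:3,3]; W[d==0]=np.nan; return W
def save(name,img): cv2.imwrite('pics/'+name,img[...,::-1])
E
python3 - <<'E'
from h import *
o=arm.get_obs();print(o)
a=cam('scene');b=cam('top')
save('a.png',cv2.resize(np.vstack([a['p'],b['p']]),None,fx=.78,fy=.78) if 0 else np.vstack([cv2.resize(a['p'],(400,300)),cv2.resize(b['p'],(400,300))]))
print(a['E'],b['E'])
save('b.png',cv2.resize(a['p'],(800,600)));save('c.png',cv2.resize(b['p'],(800,600)))
E
```

```text
{'t': 0.0, 'qpos': array([ 1.21299385e+00,  2.60721137e-01, -1.39406536e-01,  1.17266088e+00,
       -1.01149168e-05,  1.57081063e+00]), 'qd': array([ 5.31521074e-05, -1.28581299e-04,  3.65018176e-05, -3.11156479e-04,
       -2.05774077e-04, -1.00448731e-03]), 'tau': array([-9.34543132e-04, -4.05675781e+01,  2.53923494e+01,  1.88428990e-02,
        6.63900005e-05, -4.76573575e-06]), 'eef_pos': array([0.18360152, 0.49103927, 0.19233132]), 'eef_rot': array([-1.72272980e-04,  1.77955401e-01,  9.84038049e-01, -9.81115848e-04]), 'contact_force': array([0.21801786, 0.49201323, 0.52071073]), 'torque': array([ 0.02357445, -0.00652195,  0.03083361]), 'grasp_force': 0.0, 'width': 0.08545788145222463}
[[-0.67553344  0.36359843 -0.64144427  1.2511241 ]
 [ 0.73717175  0.35103993 -0.57736364  0.6861631 ]
 [ 0.01524404 -0.86288304 -0.5051737   0.77097687]
 [ 0.          0.          0.          1.        ]] [[-0.01034897 -0.98787909  0.15487998  0.34687255]
 [-0.99982252  0.00778438 -0.01715593  0.04010786]
 [ 0.01574235 -0.15503004 -0.98778432  1.34729947]
 [ 0.          0.          0.          1.        ]]
```

View pics/b.png

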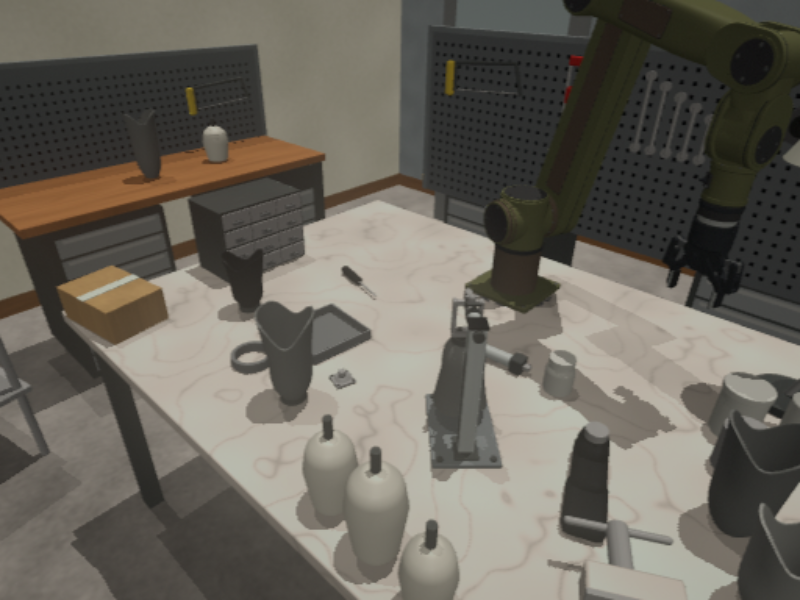

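View pics/c.png

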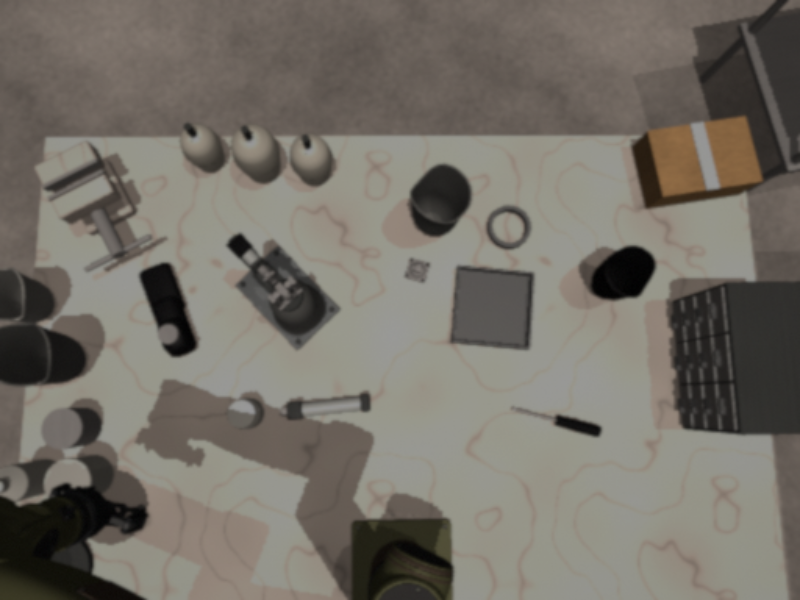

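The scene view shows the stand at (465,400) with its socket hanging. In the top view the stand is at (287,297), the tray at (492,307), the tube at (325,405) and the jar at (245,412). I'll enlarge the stand and find the points.

```bash
python3 - <<'E'
from h import *
b=load('top');W=cloud(b)
c=b['p'][140:235,135:235]; c2=cv2.resize(c,(800,760),interpolation=cv2.INTER_CUBIC)
a=load('scene');ca=a['p'][180:300,260:350]
im=np.hstack([cv2.resize(c,(400,380),interpolation=cv2.INTER_CUBIC),cv2.resize(ca,(285,380),interpolation=cv2.INTER_CUBIC)])
save('d.png',cv2.convertScaleAbs(im,alpha=1.7))
# tray: fit walls pixels height ~.028 in region
R=(W[...,2]>.018)&(W[...,2]<.04); m=np.zeros_like(R); m[165:228,284:348]=1
pts=W[R&m][:,:2]; print('tray',len(pts),cv2.minAreaRect(pts.astype(np.float32)))
# above-stand heights
for lo,hi in [(.29,.32),(.26,.29),(.2,.26)]:
    R=(W[...,2]>lo)&(W[...,2]<hi); m=np.zeros_like(R); m[140:235,135:235]=1
    v,u=np.nonzero(R&m); q=W[R&m]; print(lo,len(q)); 
    if len(q): print(np.round(q.min(0),3),np.round(q.max(0),3),cv2.minAreaRect(q[:,:2].astype(np.float32)))
R=(W[...,2]>.006)&(W[...,2]<.016); m=np.zeros_like(R); m[140:235,145:225]=1
q=W[R&m];print('base',len(q),cv2.minAreaRect(q[:,:2].astype(np.float32)))
for n in 'jar',: 
  R=(W[...,2]>.07)&(W[...,2]<.1); m=np.zeros_like(R); m[245:280,140:172]=1;print(n,np.median(W[R&m],0))
E
```

```text
tray 342 ((0.5436237454414368, -0.2032804787158966), (0.16891023516654968, 0.16885368525981903), 84.15044403076172)
0.29 249
[0.529 0.202 0.29 ] [0.637 0.308 0.305] ((0.5791467428207397, 0.2500517666339874), (0.1338469535112381, 0.032488249242305756), 44.826385498046875)
0.26 296
[0.516 0.189 0.261] [0.636 0.306 0.29 ] ((0.582415759563446, 0.24311842024326324), (0.14835426211357117, 0.05510173738002777), 35.54146194458008)
0.2 152
[0.513 0.188 0.2  ] [0.615 0.287 0.26 ] ((0.5667608976364136, 0.231642484664917), (0.11717648059129715, 0.05381397902965546), 36.60361862182617)
base 886 ((0.5883956551551819, 0.23175251483917236), (0.25105348229408264, 0.3121267259120941), 86.796875)
jar [0.32161698 0.31966763 0.08393954]
```

View pics/d.png

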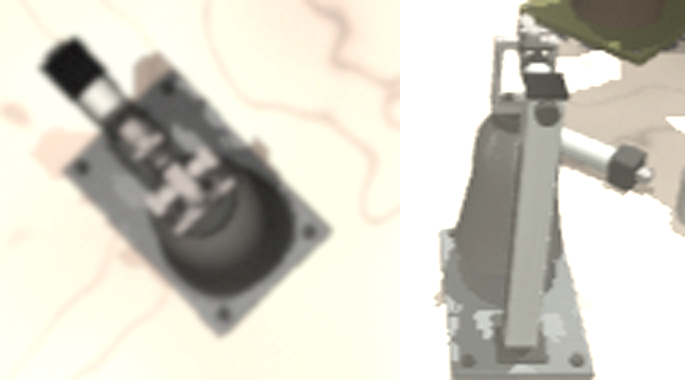

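```bash
python3 - <<'E'
from h import *
b=load('top')
def ray(u,v,z):
    d=b['E'][:3,:3]@np.array([(u-b['cx'])/b['f'],(v-b['cy'])/b['f'],1]);o=b['E'][:3,3]
    return (o+d*(z-o[2])/d[2])
P=lambda x,y,z:ray(135+x/4-.4,140+y/4-.4,z)
for n,x,y,z in [('baseR',332,230,.01),('baseB',222,338,.01),('baseL',65,168,.01),('bar1',165,215,.27),('bar2',230,178,.27),('colL',42,68,.3),('colT',75,40,.3),('arm',130,120,.29)]:
    print(n,np.round(P(x,y,z),4))
W=cloud(b)
m=np.zeros((384,512),bool); m[140:170,135:170]=1
q=W[m&(W[...,2]>.27)];print('col',np.round([q.min(0),q.max(0)],3))
T=np.eye(4);o=arm.get_obs();from scipy.spatial.transform import Rotation as Rr
w=o['eef_rot'];R=Rr.from_quat([w[1],w[2],w[3],w[0]]).as_matrix();E=np.array(arm.get_calibration('wrist')['extrinsics'])
print('cam in tool',R.T@(E[:3,3]-o['eef_pos']),'\n',R.T@E[:3,:3], arm.get_calibration('wrist'))
E
```

```text
baseR [0.5446 0.1265 0.01  ]
baseB [0.4537 0.2185 0.01  ]
baseL [0.5998 0.3538 0.01  ]
bar1 [0.5174 0.2238 0.27  ]
bar2 [0.5428 0.1798 0.27  ]
colL [0.6136 0.3032 0.3   ]
colT [0.6329 0.2815 0.3   ]
arm [0.5796 0.2452 0.29  ]
col [[0.578 0.242 0.273]
 [0.637 0.308 0.305]]
cam in tool [ 0.07071779  0.0009535  -0.18115402] 
 [[-9.59325875e-04 -9.60026443e-01 -2.79907678e-01]
 [ 9.99999283e-01 -7.20501495e-04 -9.56117750e-04]
 [ 7.16224422e-04 -2.79908395e-01  9.60026446e-01]] {'vfov': 65.15272247866143, 'cx': 252.56566177583892, 'cy': 192.0242731234089, 'extrinsics': array([[ 0.35110622,  0.89915051,  0.26125234,  0.11782957],
       [ 0.93633231, -0.33641743, -0.10052424,  0.51705554],
       [-0.00249659,  0.27991369, -0.96002192,  0.37360525],
       [ 0.        ,  0.        ,  0.        ,  1.        ]])}
```

>>> apply_moves(
  deltas=[
    {"dz":-6},
    {"dz":-12,"roll":-0.1},
    {"dx":-3,"dy":-1,"dz":-17,"roll":-0.25},
    {"dx":-8,"dy":-2.8,"dz":-17,"roll":-0.4},
    {"dx":-13.5,"dy":-4.7,"dz":-17,"roll":-0.58},
    {"dx":-19,"dy":-6.6,"dz":-17,"roll":-0.75},
    {"dx":-25,"dy":-8.8,"dz":-17,"roll":-0.92},
    {"dx":-31,"dy":-10.9,"dz":-17,"roll":-1.117},
  ],
  jaw=0,
)

```text
invalid input
```

```bash
cat >> h.py <<'E'
from scipy.spatial.transform import Rotation as Rr
def Rt(o):
    w=o['eef_rot'];return Rr.from_quat([w[1],w[2],w[3],w[0]]).as_matrix()
E
python3 - <<'E'
from h import *
o=arm.get_obs();R=Rt(o);print(o['eef_pos'],o['qpos'],R[:,1],np.degrees(np.arctan2(R[1,1],R[0,1])),o['contact_force'])
print('to go cm',R.T@(np.array([.53,.202,.36])-o['eef_pos'])*100)
E
```

```text
[0.18362283 0.49109404 0.19245355] [ 1.21298863e+00  2.60595669e-01 -1.39257383e-01  1.17272365e+00
 -4.66576680e-06  1.57078274e+00] [ 0.35020834  0.93667014 -0.00178037] 69.49990755715419 [ 1.23540035  0.1287051  -0.23153673]
to go cm [-42.56857454 -14.97798758 -16.727808  ]
```

>>> apply_moves(
  deltas=[
    {"dx":0,"dy":0,"dz":-6,"roll":0},
    {"dx":0,"dy":0,"dz":-12,"roll":-0.1},
    {"dx":-3,"dy":-1,"dz":-17,"roll":-0.25},
    {"dx":-8,"dy":-2.8,"dz":-17,"roll":-0.4},
    {"dx":-13.5,"dy":-4.7,"dz":-17,"roll":-0.58},
    {"dx":-19,"dy":-6.6,"dz":-17,"roll":-0.75},
    {"dx":-25,"dy":-8.8,"dz":-17,"roll":-0.92},
    {"dx":-31,"dy":-10.9,"dz":-17,"roll":-1.117},
  ],
  jaw=0,
)

```text
t: 1.1
eef_pos: [0.4194, 0.2952, 0.3629]
eef_rot: [-0.0, -0.348, 0.938, 0.0]
contact_force: [1.0, 1.1, 0.0]
width: 0.0855
grasp_force: 0.0
```

```bash
python3 - <<'E'
from h import *
o=arm.get_obs();R=Rt(o);print(o['eef_pos'],o['qpos'],R[:,1],np.degrees(np.arctan2(R[1,1],R[0,1])),o['contact_force'])
print('to go cm',R.T@(np.array([.53,.202,.36])-o['eef_pos'])*100)
E
```

```text
[0.41940028 0.29519063 0.36287518] [ 6.13172972e-01  2.29720912e-01  2.58750508e-01  1.60038408e+00
  1.79436569e-04 -9.74230626e-02] [-6.52285562e-01  7.57973279e-01  2.32877324e-04] 130.71414725851469 [1.04912024 1.10172493 0.00329522]
to go cm [ -2.30462573 -14.27792782   0.28295345]
```

>>> apply_moves(
  deltas=[
    {"dx":-0.7,"dy":-5,"dz":0,"roll":0},
    {"dx":-1.2,"dy":-9,"dz":0,"roll":0},
    {"dx":-1.4,"dy":-12.2,"dz":0,"roll":0},
    {"dx":-1.4,"dy":-12.2,"dz":0,"roll":0},
    {"dx":-1.4,"dy":-12.2,"dz":0,"roll":0},
    {"dx":-1.4,"dy":-12.2,"dz":0,"roll":0},
  ],
)

```text
t: 1.85
eef_pos: [0.5074, 0.2135, 0.3633]
eef_rot: [-0.0, -0.346, 0.938, 0.0]
contact_force: [0.1, 0.3, -0.4]
width: 0.0858
grasp_force: 0.0
```

```bash
python3 - <<'E'
from h import *
o=arm.get_obs();R=Rt(o);print(o['eef_pos'],o['qpos'],R[:,1],np.degrees(np.arctan2(R[1,1],R[0,1])),o['contact_force'])
s=cam('wrist');save('e.png',cv2.resize(cv2.convertScaleAbs(s['p'],alpha=1.5),(800,600)))
E
```

```text
[0.50735564 0.2134515  0.36332085] [ 3.98056210e-01  3.02164344e-01  3.60557587e-01  1.62934534e+00
  2.73851622e-04 -3.08292247e-01] [-6.49060186e-01  7.60736998e-01  3.08206347e-04] 130.47078363266075 [ 0.07859112  0.27234167 -0.35741573]
```

View pics/e.png

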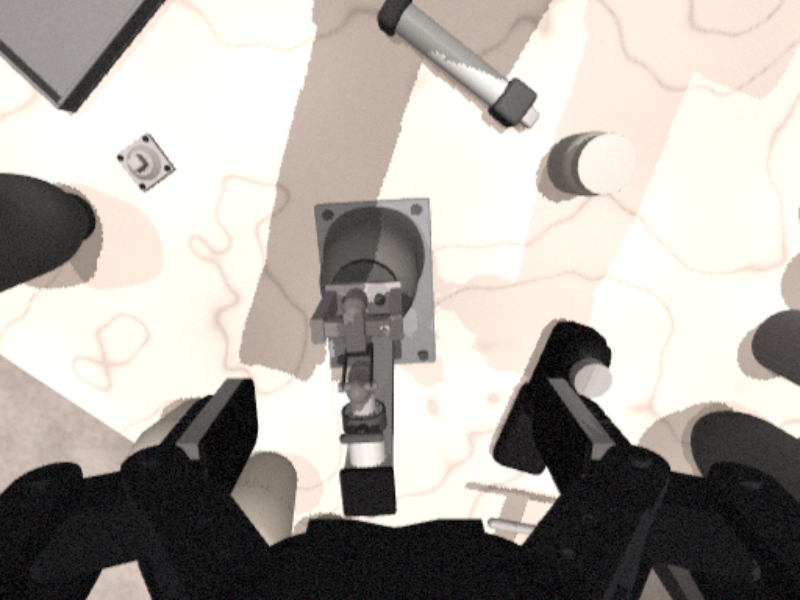

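The fingers are at the sides. The stirrup's legs straddle the hook near (357,320), the clamp is at (362,415), and the column cap is at (368,490). I need a closer view.

```bash
python3 - <<'E'
from h import *
s=load('wrist');W=cloud(s)
c=s['p'][170:240,190:270];save('f.png',cv2.resize(cv2.convertScaleAbs(c,alpha=1.6),(800,700),interpolation=cv2.INTER_CUBIC)[:600])
# base by colour-agnostic height
m=np.zeros((384,512),bool); m[110:240,195:285]=1
q=W[m&(abs(W[...,2]-.01)<.005)&~np.isnan(W[...,2])];
v,u=np.nonzero(m&(abs(W[...,2]-.01)<.004)); 
r=cv2.minAreaRect(q[:,:2].astype(np.float32));print(r)
np.set_printoptions(linewidth=250)
print((W[176:236:2,198:262:2,2]*1000).round())
E
```

```text
((0.574267566204071, 0.24303333461284637), (0.19979992508888245, 0.12998466193675995), 43.80569839477539)
[[  2.  -0.  -1.   0. 171. 176. 181. 182. 187.  nan 201. 203. 201. 205. 203. 202. 202. 202. 201. 203. 202. 204. 203. 202. 202. 203. 202. 192. 186. 182. 180. 178.]
 [ -1.   0.   2.   0. 171. 178. 182. 186. 202. 203. 202. 203. 203. 202. 202. 203. 202. 202. 203. 203. 202. 202. 202. 202. 202. 203. 202. 200. 186. 184. 182. 178.]
 [ -0.   2.   0.  -0. 174. 180. 185. 186. 202. 202. 202. 203. 202. 202. 202. 203. 202. 203. 202. 202. 203. 203. 205. 204. 204. 205. 206. 207. 207. 203. 183. 178.]
 [  1.   0.   1.   1. 174. 180. 206. 208. 209. 208. 209. 209. 210. 209. 211. 210. 211. 210. 212. 211. 209. 210. 211. 210. 211. 210. 210. 210. 209. 209. 184. 180.]
 [ -1.  -1.   2.   1. 172. 211. 209. 211. 211. 211. 210. 211. 211.  nan 210. 210. 211. 211. 210. 210. 210. 212. 212. 210. 211. 211. 210. 211. 211. 209. 183. 181.]
 [ -0.   2.  -1.   1. 173. 211. 211. 212. 209. 210. 210. 210. 210. 268. 269. 270. 269. 264. 210. 212. 211. 210. 211. 212. 209. 212. 218. 218. 218. 219. 183. 180.]
 [  3.   2.   1.
[... 3196 characters left out ...]
. 101. 105. 103. 102.  17.  16.  16.  12.  11.]
 [ -1.   1.   1.   1.  -0.  -0.  -0.   9.  10.   8.  16. 282. 279. 279. 278. 278. 280. 279. 279. 280. 282. 109. 109. 110. 111. 110. 109.  16.  17.  17.  12.  12.]
 [ -1.   3.  -1.   2.   2.   2.   1.  12.  12.  16.  15. 284.  10.  11. 265. 268. 268. 268. 268. 266. 283. 117. 117. 119. 119. 120. 117.  12.  12.  11.  12.  10.]
 [  2.   1.   1.  -1.   1.   0.   1.   9.  11.  17.  15. 287.  10.  10. 269. 271. 273. 272. 271. 269. 284. 124. 126. 125. 126. 126. 124.  12.  11.  10.  10.  11.]
 [  2.  -0.   1.   0.   1.   0.   1.   9.  11.   9.  10. 288.  10.  10. 274. 279. 280. 279. 277. 271. 287. 133. 133. 132. 133. 133. 133.   1.   1.   1.   1.   2.]]
```

View pics/f.png

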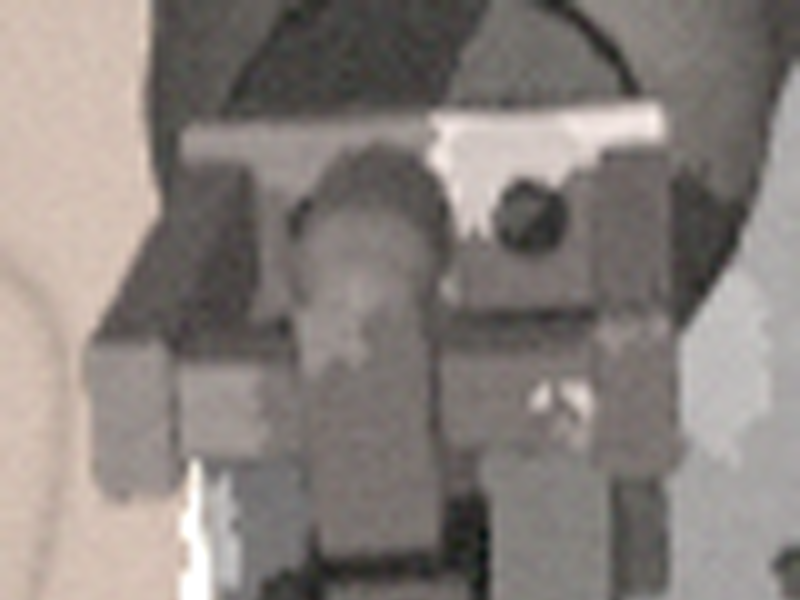

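The stirrup's leg tops sit at crop (130,415) and (638,395). The bar between them is at y≈400, and the beak's rear end is at (380,555). Next I work these out in stand axes.

```bash
python3 - <<'E'
from h import *
s=load('wrist');W=cloud(s);y=np.radians(43.8)
X=np.array([np.cos(y),np.sin(y)]);Y=np.array([-X[1],X[0]]);O=np.array([.5743,.2430])
h=lambda p:((p[...,:2]-O)@np.array([X,Y]).T)
m=np.zeros((384,512),bool); m[200:222,196:262]=1
Z=W[...,2]
q=W[m&(abs(Z-.2765)<.0045)];r=cv2.minAreaRect(q[:,:2].astype(np.float32));print('stirrup rect',r)
def ray(u,v,z):
    d=s['E'][:3,:3]@np.array([(u-s['cx'])/s['f'],(v-s['cy'])/s['f'],1]);o=s['E'][:3,3]
    return (o+d*(z-o[2])/d[2])
P=lambda x,y,z:ray(190+x/10-.5,170+y/10-.5,z)
for n,a,b,z in [('Lfl',95,345,.276),('Lfr',172,345,.276),('Lbl',100,492,.276),('Rfl',597,325,.276),('Rfr',668,325,.276),('Rbr',678,470,.276),('Rbl',600,470,.276),('barF',220,355,.275),('barB',220,455,.275),('barB2',460,448,.275),('barF2',480,348,.275),('beakL',318,555,.291),('beakR',440,552,.291),('beakLf',305,330,.291),('beakRf',440,330,.291)]:
    p=P(a,b,z);print(n,p.round(4),(h(p)*1000).round(1))
o=np.array([.5074,.2135]);print('tcp h',h(o)*1000)
m=np.zeros((384,512),bool); m[110:330,195:285]=1
q=W[m&(Z>.296)&(Z<.31)];print('top>296',len(q),(h(q).min(0)*1000),(h(q).max(0)*1000))
E
```

```text
stirrup rect ((0.5442867875099182, 0.21431219577789307), (0.020264189690351486, 0.055813368409872055), 43.098934173583984)
Lfl [0.5552 0.1879 0.276 ] [-51.9 -26.5]
Lfr [0.5505 0.1934 0.276 ] [-51.5 -19.3]
Lbl [0.5666 0.1973 0.276 ] [-37.2 -27.7]
Rfl [0.523  0.2226 0.276 ] [-51.1  20.8]
Rfr [0.5187 0.2277 0.276 ] [-50.7  27.4]
Rbr [0.5291 0.2379 0.276 ] [-36.2  27.6]
Rbl [0.5339 0.2322 0.276 ] [-36.6  20.2]
barF [0.5487 0.1976 0.275 ] [-49.9 -15.1]
barB [0.5566 0.2038 0.275 ] [-39.9 -16. ]
barB2 [0.5412 0.2208 0.275 ] [-39.2   6.9]
barF2 [0.5322 0.2159 0.275 ] [-49.2   9.6]
beakL [0.5524 0.2145 0.291 ] [-35.6  -5.4]
beakR [0.5449 0.2227 0.291 ] [-35.2   5.7]
beakLf [0.5363 0.2001 0.291 ] [-57.1  -4.7]
beakRf [0.5286 0.2092 0.291 ] [-56.4   7.3]
tcp h [-68.70398289  25.0124516 ]
top>296 669 [-23.65000425 -15.38044899] [74.22965315 16.49936445]
```

>>> apply_moves(
  deltas=[
    {"dx":-1.3,"dy":-1.2,"dz":0,"roll":-0.03},
    {"dx":-2.6,"dy":-2.32,"dz":0,"roll":-0.058},
    {"dx":-2.6,"dy":-2.32,"dz":0,"roll":-0.058},
    {"dx":-2.6,"dy":-2.32,"dz":2,"roll":-0.058},
    {"dx":-2.6,"dy":-2.32,"dz":2,"roll":-0.058},
  ],
)

```text
t: 2.52
eef_pos: [0.5412, 0.212, 0.3423]
eef_rot: [-0.002, -0.373, 0.928, 0.0]
contact_force: [0.7, 0.4, 1.1]
width: 0.0853
grasp_force: 0.0
```

```bash
cat >> h.py <<'E'
y=np.radians(43.8);X=np.array([np.cos(y),np.sin(y)]);Y=np.array([-X[1],X[0]]);O=np.array([.5743,.2430])
def st():
    o=arm.get_obs();R=Rt(o);p=o['eef_pos']
    print('t',o['t'],'tcp',p.round(4),'h',((p[:2]-O)@np.array([X,Y]).T*1000).round(2),'ang',np.degrees(np.arctan2(R[1,1],R[0,1])).round(2),'F h',(o['contact_force'][:2]@np.array([X,Y]).T).round(2),o['contact_force'][2].round(2),'w',round(o['width'],4),'g',o['grasp_force'])
    return o
E
python3 -c "from h import *; st()"
```

```text
t 2.525 tcp [0.5412 0.212  0.3423] h [-45.35   0.49] ang 133.74 F h [ 0.78 -0.16] 1.12 w 0.0853 g 0.0
```

>>> apply_moves(
  deltas=[
    {"dx":-0.1,"dy":0,"dz":2.5,"roll":0},
    {"dx":-0.1,"dy":0,"dz":5,"roll":0},
    {"dx":-0.1,"dy":0,"dz":7.5,"roll":0},
    {"dx":-0.1,"dy":0,"dz":9.5,"roll":0},
    {"dx":-0.1,"dy":0,"dz":10.1,"roll":0},
    {"dx":-0.1,"dy":0,"dz":10.1,"roll":0},
  ],
)

```text
t: 3.28
eef_pos: [0.5435, 0.2128, 0.2429]
eef_rot: [0.0, -0.372, 0.928, 0.0]
contact_force: [0.4, -0.3, -0.4]
width: 0.0859
grasp_force: 0.0
```

```bash
python3 - <<'E'
from h import *
st(); s=cam('wrist');save('g.png',cv2.resize(cv2.convertScaleAbs(s['p'],alpha=1.5),(800,600)))
E
```

```text
t 3.275 tcp [0.5435 0.2128 0.2429] h [-43.14  -0.5 ] ang 133.72 F h [ 0.11 -0.49] -0.41 w 0.0859 g 0.0
```

View pics/g.png

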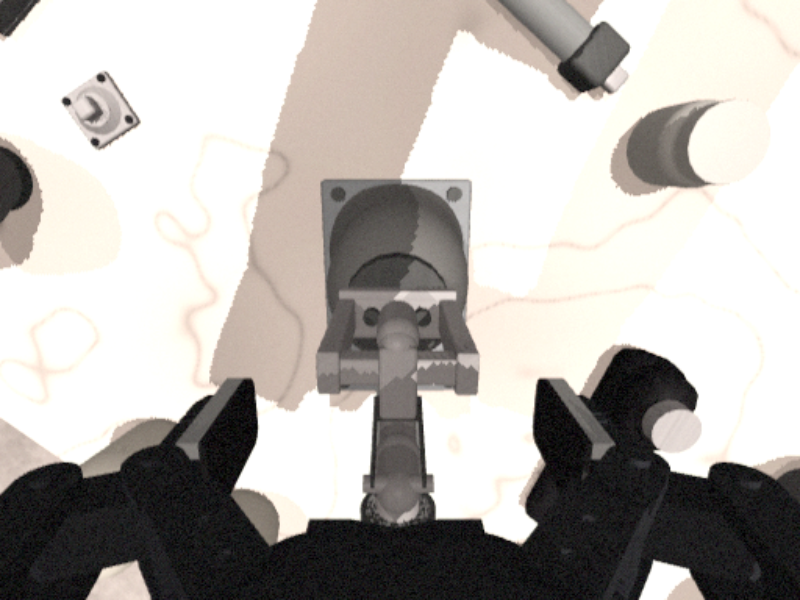

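The fingers are open on both sides, with inner edges at (255,380) and (537,380), and the legs at (330,370) and (465,370). I'll check the pads against the legs in the tool frame.

```bash
python3 - <<'E'
from h import *
o=st();s=load('wrist');W=cloud(s);R=Rt(o)
T=(W-o['eef_pos'])@R*1000
def p(u,v): 
    i,j=int(v*.64),int(u*.64); return T[i,j].round(0)
for u,v in [(250,385),(240,390),(252,435),(235,450),(215,410),(195,450),(185,440),(541,385),(555,385),(541,432),(570,400),(600,440),(590,460),(330,370),(466,370),(398,375),(398,410),(398,425),(398,460),(398,495)]: print((u,v),p(u,v))
E
```

```text
t 3.325 tcp [0.5439 0.2128 0.2433] h [-42.79  -0.75] ang 133.72 F h [0.1  0.37] 0.66 w 0.0855 g 0.0
(250, 385) [  7. -43. -55.]
(240, 390) [ 10. -44. -62.]
(252, 435) [ -7. -43. -58.]
(235, 450) [ -4. -43. -72.]
(215, 410) [ 10. -46. -75.]
(195, 450) [  8. -45. -89.]
(185, 440) [ 10. -48. -87.]
(541, 385) [  8.  43. -56.]
(555, 385) [ 10.  46. -59.]
(541, 432) [ -5.  43. -60.]
(570, 400) [  9.  46. -68.]
(600, 440) [  9.  47. -87.]
(590, 460) [  6.  44. -89.]
(330, 370) [  3. -22. -34.]
(466, 370) [  3.  24. -34.]
(398, 375) [  7.   1. -48.]
(398, 410) [ -5.   1. -48.]
(398, 425) [-23.   1. -27.]
(398, 460) [-22.   1. -49.]
(398, 495) [-26.   1. -60.]
```

```bash
python3 - <<'E'
from h import *
o=st();s=cam('scene');W=cloud(s);R=Rt(o)
T=(W-o['eef_pos'])@R*1000
for sg in (1,-1):
  m=(abs(T[...,0])<16)&(T[...,1]*sg>36)&(T[...,1]*sg<62)&(T[...,2]<20)&(T[...,2]>-100)
  q=T[m];i=np.argsort(-q[:,2])[:12];print(len(q),q[i].round(0).tolist()); v,u=np.nonzero(m); print(u.min(),u.max(),v.min(),v.max()) if len(u) else 0
save('h.png',cv2.resize(cv2.convertScaleAbs(s['p'][140:260,240:380],alpha=1.5),(700,600),interpolation=cv2.INTER_CUBIC))
E
```

```text
t 3.325 tcp [0.5439 0.2128 0.2433] h [-42.79  -0.75] ang 133.72 F h [0.1  0.37] 0.66 w 0.0855 g 0.0
88 [[-2.0, 43.0, -53.0], [-9.0, 45.0, -54.0], [-10.0, 47.0, -54.0], [-3.0, 43.0, -57.0], [2.0, 43.0, -57.0], [-11.0, 47.0, -58.0], [-11.0, 44.0, -58.0], [-9.0, 52.0, -60.0], [2.0, 43.0, -60.0], [-11.0, 43.0, -62.0], [-12.0, 46.0, -62.0], [-12.0, 49.0, -62.0]]
315 323 172 187
81 [[-3.0, -49.0, -53.0], [-10.0, -44.0, -54.0], [-11.0, -47.0, -55.0], [-10.0, -47.0, -57.0], [-10.0, -44.0, -57.0], [-7.0, -53.0, -59.0], [-8.0, -50.0, -60.0], [-4.0, -55.0, -60.0], [-11.0, -45.0, -61.0], [-6.0, -53.0, -62.0], [-7.0, -50.0, -62.0], [-13.0, -48.0, -62.0]]
279 286 172 187
```

View pics/h.png

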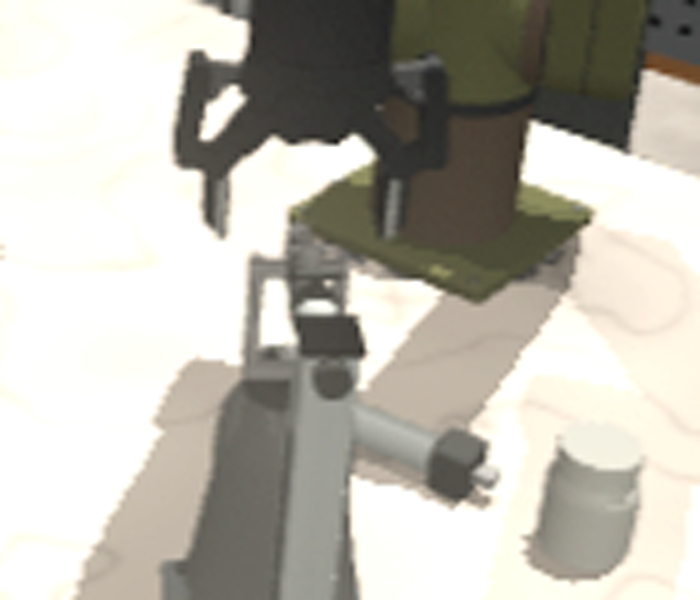

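Both cameras show the fingertips 53 mm above the reported TCP, not the 13 mm expected. So the real tips are about 40 mm higher than the reported pose. I'll check the gripper body's height, then descend further.

```bash
python3 - <<'E'
from h import *
o=arm.get_obs();R=Rt(o)
for n in('scene','wrist'):
  T=(cloud(load(n))-o['eef_pos'])@R*1000
  m=(abs(T[...,0])<45)&(abs(T[...,1])<30)&(T[...,2]<-70)&(T[...,2]>-180)
  q=T[m];i=np.argsort(-q[:,2])[:200:16];print(n,len(q),q[i].round(0).tolist())
E
```

```text
scene 454 [[-8.0, 7.0, -112.0], [-9.0, -10.0, -115.0], [-7.0, 1.0, -117.0], [-11.0, -19.0, -119.0], [-10.0, 16.0, -122.0], [-10.0, -8.0, -125.0], [-14.0, -25.0, -126.0], [-13.0, 12.0, -129.0], [-13.0, -28.0, -132.0], [-17.0, -18.0, -134.0], [-10.0, 4.0, -136.0], [-20.0, 24.0, -138.0], [-11.0, -23.0, -140.0]]
wrist 13205 [[8.0, -10.0, -110.0], [9.0, 11.0, -110.0], [8.0, 15.0, -111.0], [9.0, 15.0, -111.0], [9.0, 9.0, -111.0], [9.0, 13.0, -111.0], [9.0, 12.0, -111.0], [9.0, 13.0, -111.0], [10.0, -12.0, -112.0], [9.0, 8.0, -112.0], [9.0, -11.0, -112.0], [9.0, -11.0, -112.0], [9.0, -6.0, -112.0]]
```

>>> apply_moves(
  deltas=[
    {"dx":0.1,"dy":0.1,"dz":1,"roll":0},
    {"dx":0.1,"dy":0.1,"dz":2,"roll":0},
    {"dx":0.1,"dy":0.1,"dz":2,"roll":0},
  ],
)

```text
t: 3.75
eef_pos: [0.5414, 0.2122, 0.2209]
eef_rot: [-0.001, -0.372, 0.928, 0.0]
contact_force: [-0.4, 0.1, -0.5]
width: 0.0851
grasp_force: 0.0
```

```bash
python3 - <<'E'
from h import *
o=st();s=cam('wrist');W=cloud(s);R=Rt(o)
T=(W-o['eef_pos'])@R*1000
m=(abs(T[...,0])<14)&(abs(T[...,1])>38)&(abs(T[...,1])<60)&(T[...,2]<20)&(T[...,2]>-100)
q=T[m];i=np.argsort(-q[:,2])[:60:5];print(q[i].round(0).tolist())
m=(abs(W[...,2]-.276)<.003)&(abs(T[...,1])<33)&(abs(T[...,0])<25);q=T[m];print('legs',q.min(0),q.max(0))
E
```

```text
t 3.75 tcp [0.5414 0.2122 0.2209] h [-45.06   0.59] ang 133.71 F h [-0.19  0.32] -0.5 w 0.0851 g 0.0
[[0.0, 43.0, -51.0], [-0.0, 43.0, -52.0], [-0.0, -43.0, -52.0], [-6.0, 42.0, -53.0], [-10.0, -43.0, -53.0], [5.0, -43.0, -53.0], [1.0, -43.0, -53.0], [2.0, 43.0, -53.0], [-8.0, -43.0, -53.0], [2.0, -43.0, -54.0], [6.0, 42.0, -54.0], [-9.0, 42.0, -54.0]]
legs [-24.99639647 -28.54792264 -58.13892735] [ 21.76022199  27.62643386 -52.08109617]
```

>>> apply_moves(
  deltas=[
    {"dx":0,"dy":0,"dz":1,"roll":0},
    {"dx":0,"dy":0,"dz":2,"roll":0},
    {"dx":0,"dy":0,"dz":2,"roll":0},
  ],
)

```text
t: 4.18
eef_pos: [0.5414, 0.2123, 0.2009]
eef_rot: [-0.001, -0.372, 0.928, -0.0]
contact_force: [0.2, -0.1, 0.0]
width: 0.0854
grasp_force: 0.0
```

>>> apply_moves(
  deltas=[
    {"dx":0,"dy":0,"dz":0,"roll":0},
    {"dx":0,"dy":0,"dz":0,"roll":0},
    {"dx":0,"dy":0,"dz":0,"roll":0},
    {"dx":0,"dy":0,"dz":0,"roll":0},
    {"dx":0,"dy":0,"dz":0,"roll":0},
  ],
  jaw=1,
)

```text
t: 4.8
eef_pos: [0.5428, 0.2125, 0.2028]
eef_rot: [0.001, -0.372, 0.928, -0.0]
contact_force: [1.0, -1.7, 3.6]
width: 0.0549
grasp_force: 64.8
```

```bash
cat >> h.py <<'E'
def bar():
    o=st();s=cam('wrist');W=cloud(s);R=Rt(o);T=(W-o['eef_pos'])@R*1000
    m=np.zeros((384,512),bool);m[150:300,150:360]=1
    # leg tops: in tool frame, |y| 20..28
    for lo,hi in ((-29,-20),(20,29)):
        k=m&(T[...,1]>lo)&(T[...,1]<hi)&(abs(T[...,0])<30)&(T[...,2]>-110)&(T[...,2]<-40)
        z=T[k][:,2]; 
        if len(z)<5: print('none');continue
        zt=np.percentile(z,15); kk=k&(abs(T[...,2]-zt)<3); q=W[kk]; hq=(q[:,:2]-O)@np.array([X,Y]).T*1000
        print('leg z',q[:,2].mean().round(4),'hx',np.percentile(hq[:,0],[2,98]).round(1),'hy',np.percentile(hq[:,1],[2,98]).round(1),len(q))
E
python3 -c "from h import *; bar()"
```

```text
t 4.8 tcp [0.5428 0.2125 0.2028] h [-43.79  -0.21] ang 133.71 F h [-0.46 -1.96] 3.55 w 0.0549 g 64.77466821670532
leg z 0.2819 hx [-54.  -39.7] hy [-29.1 -27.6] 203
leg z 0.2824 hx [-53.9 -40.8] hy [27.  28.8] 209
```

>>> apply_moves(
  deltas=[
    {"dx":0,"dy":0,"dz":-0.15,"roll":0},
    {"dx":0,"dy":0,"dz":-0.3,"roll":0},
    {"dx":0,"dy":0,"dz":-0.3,"roll":0},
    {"dx":0,"dy":0,"dz":-0.3,"roll":0},
  ],
)

```text
t: 5.35
eef_pos: [0.5417, 0.2125, 0.2045]
eef_rot: [-0.001, -0.372, 0.928, 0.0]
contact_force: [0.2, 0.3, -5.1]
width: 0.0547
grasp_force: 64.3
```

```bash
python3 - <<'E'
from h import *
bar();s=load('wrist');save('i.png',cv2.resize(cv2.convertScaleAbs(s['p'][160:340,130:370],alpha=1.5),(800,600),interpolation=cv2.INTER_CUBIC))
E
```

```text
t 5.35 tcp [0.5417 0.2125 0.2045] h [-44.61   0.58] ang 133.72 F h [0.41 0.07] -5.11 w 0.0547 g 64.25937294960022
leg z 0.2836 hx [-54.6 -40.1] hy [-28.5 -27. ] 202
leg z 0.2843 hx [-54.2 -40.9] hy [27.6 29.5] 211
```

View pics/i.png

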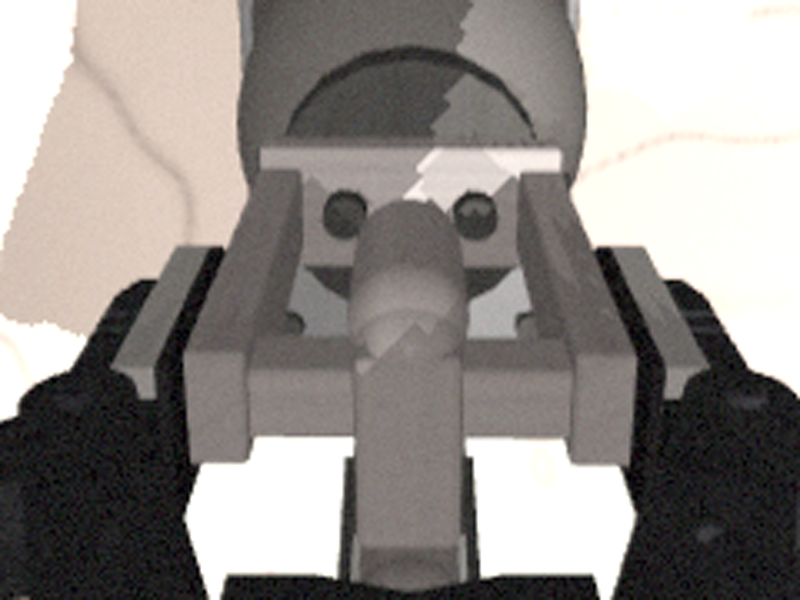

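The pads grip both legs, whose tops are at (218,405) and (602,410). The bar is at y≈390 and the beak's rear end is at y≈545. I'll take the bar's position and height from these.

```bash
cat >> h.py <<'E'
def legs(s=None):
    s=s or load('wrist');W=cloud(s);o=arm.get_obs();T=(W-o['eef_pos'])@Rt(o)*1000
    for lo,hi in ((-26,-21),(21,26)):
        k=(T[...,1]>lo)&(T[...,1]<hi)&(abs(T[...,0])<14)&(T[...,2]>-95)&(T[...,2]<-60)
        q=W[k]; hq=(q[:,:2]-O)@np.array([X,Y]).T*1000; zm=np.percentile(q[:,2],90) 
        f=abs(q[:,2]-np.median(q[q[:,2]>zm-.004][:,2]))<.002
        print('leg z',np.median(q[f][:,2]).round(4),'hx',np.percentile(hq[f][:,0],[3,97]).round(1),f.sum())
E
python3 - <<'E'
from h import *
legs();s=load('wrist')
def ray(u,v,z):
    d=s['E'][:3,:3]@np.array([(u-s['cx'])/s['f'],(v-s['cy'])/s['f'],1]);o=s['E'][:3,3]
    return o+d*(z-o[2])/d[2]
for n,u,v,z in [('Lf',215,352,.279),('Lb',218,460,.279),('Rf',605,352,.279),('Rb',600,463,.279),('beakL',360,545,.291),('beakR',465,545,.291)]:
    p=ray(130+u*.3-.5,160+v*.3-.5,z);print(n,((p[:2]-O)@np.array([X,Y]).T*1000).round(1))
E
```

```text
leg z 0.278 hx [-52.4 -37. ] 437
leg z 0.2781 hx [-51.8 -36.5] 439
Lf [-53.2 -23. ]
Lb [-38.3 -23.5]
Rf [-53.1  23.6]
Rb [-37.7  23.8]
beakL [-35.6  -5.4]
beakR [-35.6   6.5]
```

>>> apply_moves(
  deltas=[
    {"dx":-0.2,"dy":0,"dz":0,"roll":0},
    {"dx":-0.4,"dy":0,"dz":0,"roll":0},
    {"dx":-0.6,"dy":0,"dz":0,"roll":0},
    {"dx":-0.8,"dy":0,"dz":0,"roll":0},
    {"dx":-1.0,"dy":0,"dz":0,"roll":0},
    {"dx":-1.0,"dy":0,"dz":0,"roll":0},
  ],
)

```text
t: 6.15
eef_pos: [0.5484, 0.2185, 0.2044]
eef_rot: [-0.002, -0.372, 0.928, -0.0]
contact_force: [-3.0, -4.1, -6.6]
width: 0.0551
grasp_force: 64.6
```

```bash
python3 -c "
from h import *
for i in range(3): st();s=cam('wrist')
legs()"
```

```text
t 6.15 tcp [0.5484 0.2185 0.2044] h [-35.65   0.3 ] ang 133.7 F h [-5.   -0.87] -6.64 w 0.0551 g 64.55222368240356
t 6.2 tcp [0.5484 0.2186 0.2044] h [-35.57   0.28] ang 133.7 F h [-4.69 -0.37] -7.73 w 0.0553 g 64.63146328926086
t 6.25 tcp [0.5484 0.2186 0.2044] h [-35.57   0.3 ] ang 133.69 F h [-5.17 -0.55] -7.77 w 0.0552 g 64.6399176120758
leg z 0.2777 hx [-43.4 -28. ] 442
leg z 0.2777 hx [-42.8 -27.7] 439
```

>>> apply_moves(
  deltas=[
    {"dx":-0.1,"dy":0,"dz":0,"roll":0},
    {"dx":-0.2,"dy":0,"dz":0,"roll":0},
    {"dx":-0.3,"dy":0,"dz":0,"roll":0},
    {"dx":-0.4,"dy":0,"dz":0,"roll":0},
    {"dx":-0.4,"dy":0,"dz":0,"roll":0},
  ],
)

```text
t: 6.92
eef_pos: [0.5508, 0.2213, 0.204]
eef_rot: [-0.002, -0.372, 0.928, -0.0]
contact_force: [-3.5, -3.6, -8.9]
width: 0.0552
grasp_force: 64.9
```

```bash
python3 -c "
from h import *
for i in range(3): st();s=cam('wrist')
legs()"
```

```text
t 6.925 tcp [0.5508 0.2213 0.204 ] h [-31.95   0.58] ang 133.7 F h [-5.01 -0.19] -8.88 w 0.0552 g 64.91321682929993
t 6.975 tcp [0.5508 0.2213 0.204 ] h [-31.98   0.55] ang 133.7 F h [-4.76  0.13] -8.44 w 0.0548 g 64.90983366966248
t 7.025 tcp [0.5508 0.2212 0.204 ] h [-32.01   0.55] ang 133.7 F h [-5.63 -0.38] -8.42 w 0.0552 g 64.91167187690735
leg z 0.2773 hx [-39.6 -24.3] 451
leg z 0.2773 hx [-39.  -24.2] 435
```

>>> apply_moves(
  deltas=[
    {"dx":-0.1,"dy":0,"dz":0,"roll":0},
    {"dx":-0.2,"dy":0,"dz":0,"roll":0},
    {"dx":-0.2,"dy":0,"dz":0,"roll":0},
  ],
)

```text
t: 7.45
eef_pos: [0.5523, 0.2228, 0.2041]
eef_rot: [-0.002, -0.372, 0.928, -0.0]
contact_force: [-3.4, -4.0, -8.4]
width: 0.0552
grasp_force: 64.8
```

```bash
python3 -c "
from h import *
for i in range(4): st();s=cam('wrist')
legs()"
```

```text
t 7.45 tcp [0.5523 0.2228 0.2041] h [-29.91   0.66] ang 133.7 F h [-5.2  -0.56] -8.36 w 0.0552 g 64.84633684158325
t 7.5 tcp [0.5523 0.2228 0.2041] h [-29.89   0.65] ang 133.71 F h [-5.36 -0.78] -8.14 w 0.0549 g 64.87057328224182
t 7.55 tcp [0.5522 0.2228 0.2041] h [-29.9    0.68] ang 133.71 F h [-5.94  0.46] -8.13 w 0.0551 g 64.86451864242554
t 7.6 tcp [0.5522 0.2228 0.2041] h [-29.92   0.66] ang 133.71 F h [-4.85 -0.03] -7.95 w 0.0551 g 64.86573100090027
leg z 0.2773 hx [-37.5 -22.2] 437
leg z 0.2775 hx [-37. -22.] 435
```

>>> apply_moves(
  deltas=[
    {"dx":-0.05,"dy":0,"dz":0,"roll":0},
    {"dx":-0.1,"dy":0,"dz":0,"roll":0},
    {"dx":-0.1,"dy":0,"dz":0,"roll":0},
  ],
)

```text
t: 8.02
eef_pos: [0.5529, 0.2234, 0.2041]
eef_rot: [-0.002, -0.372, 0.928, -0.0]
contact_force: [-4.1, -3.9, -7.9]
width: 0.0553
grasp_force: 64.8
```

```bash
python3 -c "
from h import *
for i in range(4): st();s=cam('wrist')
legs()"
```

```text
t 8.025 tcp [0.5529 0.2234 0.2041] h [-29.02   0.68] ang 133.7 F h [-5.64 -0.02] -7.86 w 0.0553 g 64.82932448387146
t 8.075 tcp [0.5529 0.2234 0.2041] h [-29.01   0.67] ang 133.71 F h [-6.35  0.49] -7.46 w 0.055 g 64.82904195785522
t 8.125 tcp [0.5529 0.2234 0.2041] h [-29.04   0.69] ang 133.71 F h [-5.13 -0.12] -7.91 w 0.055 g 64.82944250106812
t 8.175 tcp [0.5529 0.2234 0.2041] h [-29.06   0.65] ang 133.7 F h [-6.17 -0.2 ] -8.98 w 0.0551 g 64.82953548431396
leg z 0.2774 hx [-36.6 -21.4] 439
leg z 0.2775 hx [-36.2 -21.2] 430
```

>>> apply_moves(
  deltas=[
    {"dx":-0.05,"dy":0,"dz":0,"roll":0},
    {"dx":-0.05,"dy":0,"dz":0,"roll":0},
  ],
)

```text
t: 8.48
eef_pos: [0.5531, 0.2236, 0.2041]
eef_rot: [-0.002, -0.372, 0.928, -0.0]
contact_force: [-4.3, -4.0, -7.8]
width: 0.0551
grasp_force: 64.8
```

```bash
python3 -c "
from h import *
for i in range(4): st();s=cam('wrist')
legs()"
```

```text
t 8.475 tcp [0.5531 0.2236 0.2041] h [-28.75   0.65] ang 133.7 F h [-5.87  0.05] -7.8 w 0.0551 g 64.8006284236908
t 8.525 tcp [0.5531 0.2236 0.204 ] h [-28.77   0.69] ang 133.7 F h [-6.59 -0.49] -7.32 w 0.055 g 64.8004138469696
t 8.575 tcp [0.5531 0.2236 0.2041] h [-28.72   0.68] ang 133.7 F h [-5.09 -0.53] -8.51 w 0.055 g 64.80064630508423
t 8.625 tcp [0.5531 0.2236 0.2041] h [-28.75   0.68] ang 133.7 F h [-5.69 -0.22] -7.62 w 0.0548 g 64.80100393295288
leg z 0.2773 hx [-36.3 -21.2] 436
leg z 0.2774 hx [-35.9 -20.9] 426
```

>>> apply_moves(
  deltas=[
    {"dx":0,"dy":0,"dz":-0.2,"roll":0},
    {"dx":0,"dy":0,"dz":-0.4,"roll":0},
    {"dx":0,"dy":0,"dz":-0.4,"roll":0},
  ],
)

```text
t: 9.05
eef_pos: [0.553, 0.2236, 0.2083]
eef_rot: [-0.002, -0.372, 0.928, -0.0]
contact_force: [-4.9, -6.2, -6.7]
width: 0.055
grasp_force: 64.8
```

```bash
python3 -c "
from h import *
for i in range(3): st();s=cam('wrist')
legs()"
```

```text
t 9.05 tcp [0.553  0.2236 0.2083] h [-28.77   0.71] ang 133.7 F h [-7.86 -1.05] -6.72 w 0.055 g 64.8172652721405
t 9.1 tcp [0.5531 0.2236 0.2083] h [-28.75   0.68] ang 133.7 F h [-6.51 -0.32] -6.65 w 0.0553 g 64.81745481491089
t 9.15 tcp [0.5531 0.2237 0.2083] h [-28.69   0.71] ang 133.71 F h [-6.28 -0.19] -7.44 w 0.0551 g 64.8169469833374
leg z 0.2816 hx [-36.3 -20.9] 446
leg z 0.2816 hx [-35.8 -20.9] 429
```

>>> apply_moves(
  deltas=[
    {"dx":0,"dy":0,"dz":-0.2,"roll":0},
    {"dx":0,"dy":0,"dz":-0.4,"roll":0},
    {"dx":0,"dy":0,"dz":-0.4,"roll":0},
  ],
)

```text
t: 9.57
eef_pos: [0.5527, 0.2234, 0.2121]
eef_rot: [-0.003, -0.372, 0.928, -0.0]
contact_force: [-4.9, -4.1, -6.8]
width: 0.0554
grasp_force: 64.8
```

```bash
python3 -c "
from h import *
for i in range(3): st();s=cam('wrist')
legs()"
```

```text
t 9.575 tcp [0.5527 0.2234 0.2121] h [-29.19   0.77] ang 133.7 F h [-6.37  0.42] -6.78 w 0.0554 g 64.81173634529114
t 9.625 tcp [0.5527 0.2234 0.2121] h [-29.16   0.76] ang 133.7 F h [-7.21 -0.05] -6.47 w 0.0545 g 64.81438279151917
t 9.675 tcp [0.5528 0.2234 0.2121] h [-29.13   0.75] ang 133.7 F h [-7.25  0.4 ] -7.01 w 0.0552 g 64.81279134750366
leg z 0.2854 hx [-36.8 -21.4] 446
leg z 0.2854 hx [-36.2 -21.2] 431
```

>>> apply_moves(
  deltas=[
    {"dx":-0.04,"dy":0,"dz":-0.2,"roll":0},
    {"dx":-0.04,"dy":0,"dz":-0.4,"roll":0},
    {"dx":-0.04,"dy":0,"dz":-0.4,"roll":0},
  ],
)

```text
t: 10.1
eef_pos: [0.5553, 0.2252, 0.2176]
eef_rot: [0.0, -0.372, 0.928, 0.0]
contact_force: [-2.6, -1.7, -5.0]
width: 0.055
grasp_force: 65.4
```

```bash
python3 -c "
from h import *
for i in range(3): st();s=cam('wrist')
legs()"
```

```text
t 10.1 tcp [0.5553 0.2252 0.2176] h [-26.01   0.31] ang 133.72 F h [-3.03  0.54] -4.98 w 0.055 g 65.42787551879883
t 10.15 tcp [0.5553 0.2252 0.2176] h [-26.02   0.26] ang 133.72 F h [-3.36  1.33] -4.21 w 0.0546 g 65.4253077507019
t 10.2 tcp [0.5553 0.2252 0.2176] h [-26.02   0.26] ang 133.72 F h [-3.96  0.48] -4.3 w 0.0552 g 65.41926741600037
leg z 0.291 hx [-33.9 -18.6] 433
leg z 0.291 hx [-33.6 -18.2] 444
```

>>> apply_moves(
  deltas=[
    {"dx":0.1,"dy":0,"dz":-0.1,"roll":0},
    {"dx":0.2,"dy":0,"dz":-0.3,"roll":0},
    {"dx":0.2,"dy":0,"dz":-0.5,"roll":0},
    {"dx":0.2,"dy":0,"dz":-0.7,"roll":0},
    {"dx":0.2,"dy":0,"dz":-0.7,"roll":0},
  ],
)

```text
t: 10.88
eef_pos: [0.5541, 0.2238, 0.2245]
eef_rot: [0.0, -0.372, 0.928, 0.0]
contact_force: [1.0, -1.7, -5.1]
width: 0.0549
grasp_force: 65.4
```

```bash
python3 -c "
from h import *
for i in range(3): st();s=cam('wrist')
legs()"
```

```text
t 10.875 tcp [0.5541 0.2238 0.2245] h [-27.9   0.1] ang 133.72 F h [-0.46 -1.89] -5.13 w 0.0549 g 65.42297601699829
t 10.925 tcp [0.5539 0.2237 0.2244] h [-28.05   0.16] ang 133.72 F h [ 0.68 -0.57] -5.85 w 0.055 g 65.42306900024414
t 10.975 tcp [0.5538 0.2237 0.2242] h [-28.17   0.22] ang 133.71 F h [ 0.61 -0.03] -5.81 w 0.0551 g 65.42364478111267
leg z 0.2975 hx [-36.2 -20.8] 436
leg z 0.2975 hx [-35.6 -20.4] 433
```

>>> apply_moves(
  deltas=[
    {"dx":0,"dy":0,"dz":-0.3,"roll":0},
    {"dx":0,"dy":0,"dz":-0.6,"roll":0},
    {"dx":0,"dy":0,"dz":-0.9,"roll":0},
    {"dx":0,"dy":0,"dz":-1.05,"roll":0},
    {"dx":0,"dy":0,"dz":-1.05,"roll":0},
    {"dx":0.2,"dy":0,"dz":-1.05,"roll":0},
  ],
)

```text
t: 11.78
eef_pos: [0.5523, 0.2222, 0.2346]
eef_rot: [-0.0, -0.372, 0.928, 0.0]
contact_force: [0.4, -0.1, -5.4]
width: 0.0554
grasp_force: 65.4
```

```bash
python3 -c "
from h import *
for i in range(3): st();s=cam('wrist')
legs()"
```

```text
t 11.775 tcp [0.5523 0.2222 0.2346] h [-30.27   0.26] ang 133.72 F h [ 0.23 -0.38] -5.44 w 0.0554 g 65.4240095615387
t 11.825 tcp [0.5519 0.2219 0.2346] h [-30.77   0.27] ang 133.71 F h [-1.38 -0.87] -5.08 w 0.0553 g 65.42274355888367
t 11.875 tcp [0.552  0.222  0.2346] h [-30.67   0.27] ang 133.71 F h [0.11 0.19] -5.54 w 0.0552 g 65.42320847511292
leg z 0.3079 hx [-38.5 -23.2] 445
leg z 0.308 hx [-37.8 -22.7] 431
```

>>> apply_moves(
  deltas=[
    {"dx":0.4,"dy":0,"dz":0,"roll":0},
    {"dx":0.8,"dy":0,"dz":0,"roll":0},
    {"dx":1.2,"dy":0,"dz":0,"roll":0},
    {"dx":1.6,"dy":0,"dz":0,"roll":0},
    {"dx":2.0,"dy":0,"dz":0,"roll":0},
    {"dx":2.4,"dy":0,"dz":0,"roll":0},
    {"dx":2.8,"dy":0,"dz":0,"roll":0},
    {"dx":3.2,"dy":0,"dz":0,"roll":0},
  ],
)

```text
t: 12.92
eef_pos: [0.529, 0.1999, 0.2347]
eef_rot: [-0.0, -0.372, 0.928, -0.0]
contact_force: [-0.4, 0.4, -4.9]
width: 0.0554
grasp_force: 65.4
```

```bash
python3 -c "
from h import *
for i in range(2): st();s=cam('wrist')
legs()"
```

```text
t 12.925 tcp [0.529  0.1999 0.2347] h [-62.54   0.26] ang 133.71 F h [-0.04  0.58] -4.86 w 0.0554 g 65.4074764251709
t 12.975 tcp [0.5285 0.1995 0.2348] h [-63.19   0.3 ] ang 133.7 F h [-1.42  0.39] -5.06 w 0.055 g 65.41537284851074
leg z 0.3081 hx [-70.7 -55.4] 441
leg z 0.3081 hx [-70.1 -55. ] 441
```

>>> apply_moves(
  deltas=[
    {"dx":1,"dy":0,"dz":0,"roll":0},
    {"dx":2.5,"dy":0,"dz":0,"roll":0},
    {"dx":4.2,"dy":0,"dz":-0.2,"roll":0},
    {"dx":6,"dy":0,"dz":-0.7,"roll":0},
    {"dx":7.7,"dy":-0.7,"dz":-1.2,"roll":0},
    {"dx":9.3,"dy":-2,"dz":-1.7,"roll":0},
    {"dx":10.5,"dy":-4,"dz":-2,"roll":0},
    {"dx":11.7,"dy":-6.2,"dz":-2,"roll":0},
  ],
)

```text
t: 14.02
eef_pos: [0.4876, 0.073, 0.2558]
eef_rot: [0.001, -0.372, 0.928, -0.0]
contact_force: [0.3, 0.5, -4.9]
width: 0.0553
grasp_force: 65.5
```

```bash
python3 -c "
from h import *
o=st();R=Rt(o);print(R.T@(np.array([.5436,-.2033,.255])-o['eef_pos'])*100)"
```

```text
t 14.025 tcp [0.4876 0.073  0.2558] h [-180.24  -62.68] ang 133.71 F h [0.59 0.11] -4.88 w 0.0553 g 65.5045473575592
[ 15.04466862 -23.84251872   0.09104736]
```

>>> apply_moves(
  deltas=[
    {"dx":1.3,"dy":-2,"dz":0,"roll":0},
    {"dx":3,"dy":-4.7,"dz":0,"roll":0},
    {"dx":5,"dy":-8,"dz":0,"roll":0},
    {"dx":7.2,"dy":-11.4,"dz":0,"roll":0},
    {"dx":9.4,"dy":-14.9,"dz":0,"roll":0},
    {"dx":11.5,"dy":-18.2,"dz":0,"roll":0},
    {"dx":13.3,"dy":-21.1,"dz":0,"roll":0},
    {"dx":14.5,"dy":-23,"dz":0,"roll":0},
  ],
)

```text
t: 15.02
eef_pos: [0.5414, -0.1942, 0.2551]
eef_rot: [0.0, -0.371, 0.928, -0.0]
contact_force: [-0.3, 0.5, -5.0]
width: 0.055
grasp_force: 65.6
```

>>> apply_moves(
  deltas=[
    {"dx":0.5,"dy":-0.8,"dz":0,"roll":0},
    {"dx":0.5,"dy":-0.8,"dz":0,"roll":0},
    {"dx":0.5,"dy":-0.8,"dz":0,"roll":0},
  ],
)

```text
t: 15.4
eef_pos: [0.5433, -0.2001, 0.2548]
eef_rot: [0.0, -0.373, 0.928, 0.0]
contact_force: [-0.3, 0.5, -4.7]
width: 0.055
grasp_force: 65.6
```

```bash
python3 - <<'E'
from h import *
o=st();R=Rt(o);print(R.T@(np.array([.5436,-.2033,.255])-o['eef_pos'])*100)
s=cam('wrist');legs();a=cam('scene');b=cam('top');W=cloud(a);Wt=cloud(b)
d=np.hypot(W[...,0]-.5436,W[...,1]+.2033)<.09
q=W[d&(W[...,2]>.07)&(W[...,2]<.26)];print('lowest',np.nanpercentile(q[:,2],[0,1,3]))
for n,C in(('scene',W),('top',Wt)):
  for z in(.11,.15,.19,.23):
    k=(np.hypot(C[...,0]-.5436,C[...,1]+.2033)<.1)&(abs(C[...,2]-z)<.012);q=C[k]
    if len(q)>8:
      A=np.c_[2*q[:,:2],np.ones(len(q))];x=np.linalg.lstsq(A,(q[:,:2]**2).sum(1),rcond=None)[0];print(n,z,len(q),x[:2].round(4),np.sqrt(x[2]+x[0]**2+x[1]**2).round(4))
im=np.hstack([cv2.resize(a['p'][100:260,130:290],(400,400)),cv2.resize(b['p'][140:260,260:380],(400,400))])
save('j.png',cv2.convertScaleAbs(im,alpha=1.5))
E
```

```text
t 15.4 tcp [ 0.5433 -0.2001  0.2548] h [-329.1  -298.33] ang 133.78 F h [0.14 0.51] -4.69 w 0.055 g 65.6145715713501
[ 0.19642054 -0.25447242 -0.02123069]
leg z 0.3282 hx [-337.  -321.8] 442
leg z 0.3282 hx [-336.5 -321.3] 450
lowest [0.09601363 0.10046587 0.10754503]
scene 0.11 129 [ 0.5453 -0.1982] 0.0509
scene 0.15 160 [ 0.5487 -0.196 ] 0.0435
scene 0.19 153 [ 0.5477 -0.1963] 0.0411
scene 0.23 178 [ 0.5486 -0.194 ] 0.0296
top 0.11 122 [ 0.5433 -0.2015] 0.0556
top 0.15 88 [ 0.5458 -0.206 ] 0.054
top 0.19 82 [ 0.5443 -0.2033] 0.0489
top 0.23 233 [ 0.541  -0.1985] 0.0345
```

View pics/j.png

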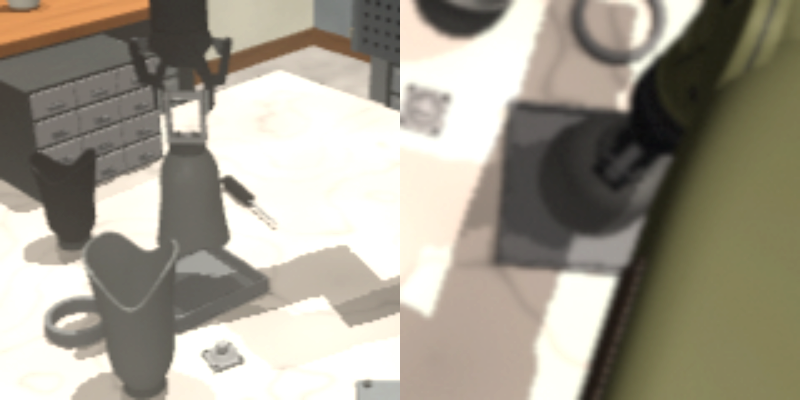

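The socket hangs upright in the left view, and the right view shows it roughly centred over the tray. Lowering now.

>>> apply_moves(
  deltas=[
    {"dx":0.1,"dy":-0.1,"dz":1,"roll":0},
    {"dx":0.2,"dy":-0.2,"dz":2.2,"roll":0},
    {"dx":0.2,"dy":-0.25,"dz":3.6,"roll":0},
    {"dx":0.2,"dy":-0.25,"dz":5,"roll":0},
    {"dx":0.2,"dy":-0.25,"dz":6.2,"roll":0},
    {"dx":0.2,"dy":-0.25,"dz":7.2,"roll":0},
    {"dx":0.2,"dy":-0.25,"dz":7.9,"roll":0},
    {"dx":0.2,"dy":-0.25,"dz":8.2,"roll":0},
  ],
)

```text
t: 16.55
eef_pos: [0.5437, -0.2044, 0.1723]
eef_rot: [-0.0, -0.372, 0.928, 0.0]
contact_force: [-0.6, 0.2, -4.2]
width: 0.0554
grasp_force: 65.6
```

>>> apply_moves(
  deltas=[
    {"dx":0,"dy":0,"dz":0,"roll":0},
    {"dx":0,"dy":0,"dz":0.1,"roll":0},
    {"dx":0,"dy":0,"dz":0.2,"roll":0},
    {"dx":0,"dy":0,"dz":0.3,"roll":0},
    {"dx":0,"dy":0,"dz":0.3,"roll":0},
  ],
)

```text
t: 17.18
eef_pos: [0.5437, -0.2044, 0.1697]
eef_rot: [-0.0, -0.372, 0.928, 0.0]
contact_force: [0.4, 0.3, -4.9]
width: 0.0553
grasp_force: 65.6
```

```bash
python3 -c "
from h import *
for i in range(2): st();s=cam('wrist')
legs()"
```

```text
t 17.175 tcp [ 0.5437 -0.2044  0.1697] h [-331.73 -301.76] ang 133.71 F h [ 0.46 -0.07] -4.94 w 0.0553 g 65.55498361587524
t 17.225 tcp [ 0.5438 -0.2044  0.1697] h [-331.75 -301.81] ang 133.71 F h [-0.25  0.29] -6.34 w 0.0549 g 65.554518699646
leg z 0.243 hx [-339.5 -324.4] 442
leg z 0.243 hx [-339.1 -323.7] 451
```

>>> apply_moves(
  deltas=[
    {"dx":0,"dy":0,"dz":0.1,"roll":0},
    {"dx":0,"dy":0,"dz":0.2,"roll":0},
    {"dx":0,"dy":0,"dz":0.3,"roll":0},
    {"dx":0,"dy":0,"dz":0.4,"roll":0},
    {"dx":0,"dy":0,"dz":0.4,"roll":0},
  ],
)

```text
t: 17.9
eef_pos: [0.5437, -0.2045, 0.1661]
eef_rot: [0.0, -0.372, 0.928, -0.0]
contact_force: [-1.4, 0.3, -1.8]
width: 0.0548
grasp_force: 66.1
```

```bash
python3 -c "
from h import *
for i in range(2): st();s=cam('wrist')
legs()"
```

```text
t 17.9 tcp [ 0.5437 -0.2045  0.1661] h [-331.77 -301.82] ang 133.71 F h [-0.79  1.17] -1.76 w 0.0548 g 66.0640275478363
t 17.95 tcp [ 0.5437 -0.2045  0.1661] h [-331.76 -301.8 ] ang 133.71 F h [-0.56  0.79] -1.33 w 0.0551 g 66.05531573295593
leg z 0.2395 hx [-339.7 -324.4] 434
leg z 0.2395 hx [-339.1 -323.6] 435
```

Contact: the tray now carries part of the weight. I'll lower a bit more, then release.

>>> apply_moves(
  deltas=[
    {"dx":0,"dy":0,"dz":0.05,"roll":0},
    {"dx":0,"dy":0,"dz":0.1,"roll":0},
    {"dx":0,"dy":0,"dz":0.1,"roll":0},
  ],
)

```text
t: 18.38
eef_pos: [0.5438, -0.2045, 0.1661]
eef_rot: [0.0, -0.372, 0.928, -0.0]
contact_force: [-2.6, 0.3, 3.9]
width: 0.0546
grasp_force: 67.0
```

>>> apply_moves(
  deltas=[
    {"dx":0,"dy":0,"dz":0,"roll":0},
    {"dx":0,"dy":0,"dz":0,"roll":0},
    {"dx":0,"dy":0,"dz":0,"roll":0},
    {"dx":0,"dy":0,"dz":0,"roll":0},
    {"dx":0,"dy":0,"dz":0,"roll":0},
    {"dx":0,"dy":0,"dz":0,"roll":0},
  ],
  jaw=0,
)

```text
t: 19.12
eef_pos: [0.5438, -0.2045, 0.1647]
eef_rot: [-0.0, -0.372, 0.928, 0.0]
contact_force: [-0.2, 0.5, 0.8]
width: 0.0854
grasp_force: 0.0
```

```bash
python3 -c "
from h import *
st();s=cam('wrist');legs()"
```

```text
t 19.125 tcp [ 0.5438 -0.2045  0.1647] h [-331.72 -301.86] ang 133.71 F h [0.23 0.54] 0.84 w 0.0854 g 0.0
leg z 0.2394 hx [-339.8 -324.9] 435
leg z 0.2394 hx [-339.2 -324.2] 438
```

Released and clear of the legs. Retreating straight up.

>>> apply_moves(
  deltas=[
    {"dx":0,"dy":0,"dz":-1,"roll":0},
    {"dx":0,"dy":0,"dz":-3,"roll":0},
    {"dx":0,"dy":0,"dz":-5.5,"roll":0},
    {"dx":0,"dy":0,"dz":-8,"roll":0},
    {"dx":0,"dy":0,"dz":-10,"roll":0},
    {"dx":0,"dy":0,"dz":-10,"roll":0},
    {"dx":0,"dy":0,"dz":-10,"roll":0},
  ],
)

```text
t: 20.05
eef_pos: [0.5436, -0.2044, 0.2643]
eef_rot: [-0.0, -0.372, 0.928, 0.0]
contact_force: [-0.3, -0.1, -0.2]
width: 0.0853
grasp_force: 0.0
```

```bash
python3 - <<'E'
from h import *
o=st();s=cam('wrist');W=cloud(s)
k=(np.hypot(W[...,0]-.5436,W[...,1]+.2033)<.05)&(W[...,2]>.232)&(W[...,2]<.245);q=W[k]
r=cv2.minAreaRect(q[:,:2].astype(np.float32));print('stirrup top',q[:,2].mean(),r)
save('k.png',cv2.resize(cv2.convertScaleAbs(s['p'],alpha=1.5),(640,480)))
E
```

```text
t 20.05 tcp [ 0.5436 -0.2044  0.2643] h [-331.8  -301.62] ang 133.71 F h [-0.29  0.19] -0.21 w 0.0853 g 0.0
stirrup top 0.2378680090687837 ((0.5438265204429626, -0.20471055805683136), (0.015977488830685616, 0.056004010140895844), 43.20501708984375)
```

View pics/k.png

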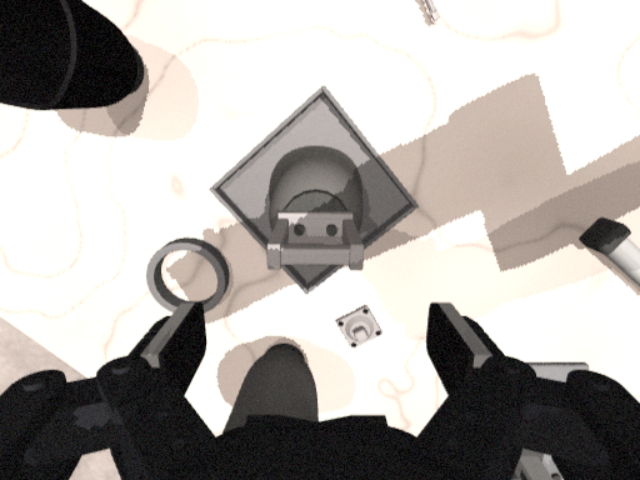

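The socket stands at (315,195) in the tray at (313,190), stirrup up. The gripper is well clear, so I'm handing in.

```bash
python3 -c "
from workcell import arm
print(arm.close_job())"
```

```text
the job is handed in; nothing more can be done
None
```

The socket is off the hook and standing released in the tray, with its stirrup within about 2 mm of the tray's centre; the job is handed in, but the hand-in gave no verdict.

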